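# Unlatch a parts case and hold its lid at the balance point

### The arm

A 6-joint arm with a two-finger parallel gripper is mounted at the origin on a cart in front of the work surface, level with it; the furniture and walls round the work are solid. World frame = base frame: x ahead of the robot, y to its left, z up, the work surface at z = 0. Lengths are in m, angles in rad, forces in N, time in s.
With the tool pointing down it reaches from about 0.25 to 0.8 m from the base axis. Payload 3.9 kg.
Tool frame: the origin (TCP) lies at the very end of the fingers, on their centre line; the grasp point (between the pads) lies 19 mm behind it (tcp_to_grasp is the distance from the TCP to the grasp point, in m); z points along the fingers, x is the direction in which the jaws open and shut, and the axes are right-handed (so a half turn about z gives the same grasp; the last joint's range is limited). The gripper opens to 85 mm and grips with 20 to 120 N. Pads are 22 mm wide; open, the fingers measure 114 mm over their backs; the gripper's body (76 mm by 85 mm) begins 54 mm behind the grasp point. The pads swing forward as they close: fully open they stand 13 mm farther back than shut.
Start: joints at [-1.285, 0.26, -0.138, 1.173, 0, 1.571], TCP at [0.148, -0.504, 0.231] pointing down, gripper open.
Joint ranges: [-2.78, 2.78], [-0.83, 1.72], [-1.28, 1.37], [-1.9, 2.12], [-1.57, 1.48], [-3.14, 3.14]. Speed limits (rad/s): [2.57, 2.57, 3.14, 3.14, 3.14, 3.14].

### API

Orientations are given as a unit quaternion [w, x, y, z].
In Python, from workcell import state, camera, job_done, tcp_to_grasp gives the robot as it stands.
- The arm moves only by the tool jog_arm, never from a script. Its argument "increments" is a list of rows, each a list of 5 numbers: the shift along the tool's x, y, z in cm, then the turn about the tool's z in degrees, then the closure in counts, from 0 (fully open) to 255 (shut). In form: [[dx, dy, dz, spin, grip], ...]. A call has 1 to 12 rows; each row is the pose to reach, as a shift and turn from the pose commanded when the call began, along the tool's axes at that moment; what a row does not reach only later rows make up. A row lasts 1/8 s, in which the tool goes at most 62.5 mm and 10.7 degrees, less where a joint would pass 70% of its speed; a pose out of reach is approached as far as the arm can. A call with a gripper value outside its range is refused whole. The fingers move at their own pace and stop on an object; "force" is the grip in N (left out, the last holds). Time passes only in rows, so rows that repeat a pose let the fingers close. It gives the time, the measured TCP pose, the force and the opening at its end, in the units of the state.
- state(): the state, without advancing time (a new reading comes with each control period).
- camera(name): name is "side" or "top" or "wrist"; returns a dict with "image" (420x560x3 uint8, red, green, blue), "range_z" (420x560 float32, m along the optical axis (not along the pixel's ray), 0 where there is no reading), "vfov" (degrees; the focal length in pixels is half the picture's height over the tangent of half this angle, whatever the lens; pixels are square), "cx", "cy" (the principal point, pixels), "world_from_camera" (4x4, takes a point from camera to world coordinates); the wrist camera has in their place "T_tool_cam" (4x4, takes a point from camera to tool coordinates, whose origin is the TCP and whose axes are the tool frame's). Camera axes: x right, y up, looking along -z (the intrinsics and any distortion apply to the point x, -y, -z); pixel columns grow to the right and rows downward; lengths in m; the calibration is good to about 2 mm. A picture is of the moment at which its call begins: read the wrist's pose just before it.
- job_done(): hands the job in, once; it reports no verdict.
The state is a dict: "t": time; "qpos": joint angles; "joint_vel": joint speeds; "joint_torque": joint torques, N m; "eef_pos": TCP position; "ee_rot": TCP orientation; "wrist_force": force on the tool from outside, world axes, zero at the start; "ft_torque": the same for the moment, N m; "opening": finger opening in m.
Only numpy, scipy, OpenCV 4.12 (cv2) and the standard library are available. Lean on these libraries where they do the work, as an engineer would, in place of code of your own. Each camera call takes 0.05 s, during which the arm holds its last target. There are 200 camera calls.

### The job

Turn the red turnbutton on the blue parts case clockwise until it is fully clear of the lid. Then take the lid by its black ball knob, swing it up to its balance point, a little short of upright, where it would fall neither shut nor over backwards, and hold it there so that the casting inside can be reached. Finish while still holding the knob with the lid standing still at balance; do not let the lid go over backwards, and leave the oil can, the dial gauge and the deburring tool where they are.

Things in the scene. Friction and masses are not known exactly. Their poses are not given: they have to be found in the camera images.
- case: Blue steel box fixed to the bench, 130 (x) x 92 (y) x 55 mm high, with a grey lid. Origin: centre of its underside. +x points to its back (hinge side), -x to its front with knob and turnbutton, +y to its left, z up. Fixed obstacles: a steel post 0.39 m high 0.45 m ahead and 0.19 m left of the robot, and a large black casting left of the case, overhanging at 0.17 m height.
- lid_hinge (a point): Point on the lid's hinge axis, at x = +75, y = 0, z = 35 mm in the case frame; the axis runs along the case's y. The point's frame turns with the lid (with the case's axes when shut). The lid is a plate 136 x 98 x 10 mm, 25 mm above the hinge axis; its top is 65 mm above the bench when shut. With the knob it weighs about 0.5 kg (2 to 3 N lifts it at the knob).
- lid (a joint): Lid angle (rad): 0 = shut, grows as the front edge swings up and back; stop at 2.3. The hinge has almost no friction. The lid balances at 1.30 rad (74 degrees), leaning 16 degrees to the front of upright; let go before that it falls shut, beyond that over backwards. While the turnbutton lies over it, it cannot open.
- lid_knob: Black ball knob, diameter 28 mm, on an 8 mm steel stalk out of the lid's front edge; 43 mm free between ball and lid. Origin: ball centre, at x = -200, y = +18, z = +25 mm in the hinge point's frame (arc of 202 mm radius about the hinge axis; 60 mm above the bench when shut, about 235 mm at balance). It can spin on its stalk and pivot between the finger pads.
- turnbutton (a joint): Angle of the red turnbutton about its upright axis (rad): 0 = its nose points straight to the back, over the lid; grows clockwise seen from above. It starts between -0.25 and 0.25. From 1.15 on it is clear of the lid; at 1.57 its nose points to the case's right (-y); stop at 1.75. It stays where it is put (friction 0.03 N m).
- turnbutton_grip (a point): Point on the turnbutton's upright axis, at x = -88, y = -32, z = 83 mm in the case frame, amid its upright grip. The grip is 12 mm thick, z = 67 to 95 mm, and runs along the nose from 14 mm before the axis to 20 mm beyond it (the nose, 10 mm high, to 32 mm). The point's x axis points along the nose and turns with it.
- oil_can: Green oil can, 62 x 72 x 123 mm, standing behind the case; origin at the centre of its underside. Leave it alone.
- dial_gauge: White round dial gauge, 104 x 56 x 20 mm, lying left of the case; leave it alone. Origin on its underside.
- deburr_tool: Blue-handled deburring tool, 16 x 118 x 17 mm, lying farther left; leave it alone. Origin on its underside.

How it is judged:
By the outcome, as a careful person would: the job done as asked, in the order asked, and still so for the second after the job is handed in, while the arm keeps its last pose, push and grip.
It also fails if it takes over 64 s, if anything falls off the work surface, if the arm or the gripper's body presses on something with over 40 N, if the wrist force passes 120 N, or if a joint passes its speed limit or range.

## Working session

There is one attempt and no reset: what is moved stays moved. The work goes in short steps, Python scripts to look and compute and a tool call to move; the robot and the scene stay as the last step left them, time stands still between calls to the robot, and variables do not carry over. Pictures are saved under pics/ and viewed, about 8 in all and at most 12, crops included, and the job is handed in when it is done.

Besides the shell and the picture viewer there is one more tool, called after "Call:" as a command line: name --pt "numbers of a row" for each row, then --argument value for the rest. jog_arm: Moves the arm, as the interface text tells. Its arguments: {"type":"object","properties":{"increments":{"type":"array","items":{"type":"array","items":{"type":"number"}}},"force":{"type":"number"}},"required":["increments"]}

```bash
mkdir -p pics; ls
python3 - <<'E'
from workcell import state, camera, tcp_to_grasp
import cv2,numpy as np
print(state(),tcp_to_grasp)
ims=[]
for n in("top","side"):
    c=camera(n); np.savez(f"{n}0.npz",**c)
    cv2.imwrite(f"pics/{n}0.png",c["image"][:,:,::-1]); print(n,c["vfov"],c["cx"],c["cy"],c["world_from_camera"],[k for k in c])
E
```

```text
pics
{'t': 0.0, 'qpos': array([-1.28498117e+00,  2.60652019e-01, -1.39360996e-01,  1.17271611e+00,
       -7.14922260e-06,  1.57080685e+00]), 'joint_vel': array([ 0.0005767 ,  0.00028364,  0.00075995, -0.00078788, -0.00187678,
       -0.0001921 ]), 'joint_torque': array([ 1.97372450e-03, -4.05677855e+01,  2.53922993e+01,  1.88218203e-02,
        4.88375626e-04,  4.58561360e-06]), 'eef_pos': array([ 0.14782341, -0.50304678,  0.23048475]), 'ee_rot': array([-5.76192145e-04,  8.00602383e-01, -5.99195202e-01, -7.75849965e-04]), 'wrist_force': array([ 0.00728772,  0.04246813, -0.28654306]), 'ft_torque': array([ 0.01592112, -0.00051975, -0.03237167]), 'opening': 0.08554205890340562} 0.0187
top 54.51435011075611 279.68270125650986 213.92523184127 [[ 0.02813452  0.99243785 -0.11948038  0.45694471]
 [-0.99935619  0.03058803  0.01875041 -0.13815109]
 [ 0.02226329  0.11887592  0.99265949  0.9248859 ]
 [ 0.          0.          0.          1.        ]] ['image', 'range_z', 'vfov', 'cx', 'cy', 'world_from_camera']
side 47.97904426006446 277.9815784113314 207.27136591534457 [[ 0.97888331  0.10700808 -0.17417441  0.3643256 ]
 [-0.203163    0.41493135 -0.88688036 -1.0142804 ]
 [-0.02263294  0.90353818  0.42790946  0.5044484 ]
 [ 0.          0.          0.          1.        ]] ['image', 'range_z', 'vfov', 'cx', 'cy', 'world_from_camera']
```

View pics/top0.png

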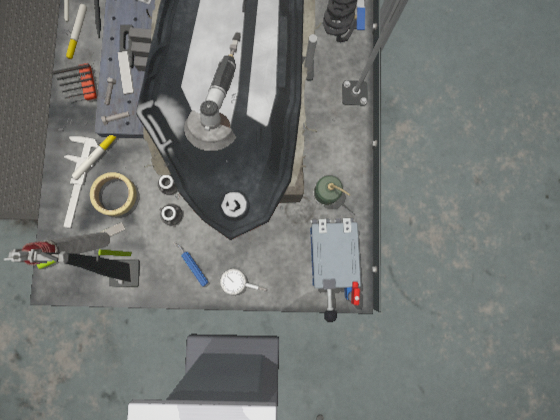

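View pics/side0.png

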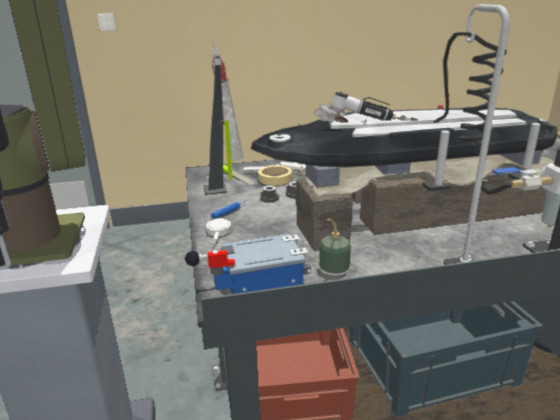

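Top: lid spans about (311-360, 220-288), knob at (330,316), red turnbutton (355,293); oil can at (330,190), behind the case. Side: knob (192,258), button (217,259), post at (485,150).

```bash
cat > h.py <<'E'
import numpy as np,cv2
def ray(c,u,v,T=None):
    T=c["world_from_camera"] if T is None else T
    f=210/np.tan(np.radians(float(c["vfov"])/2))
    d=np.array([(u-c["cx"])/f,-(v-c["cy"])/f,-1.])
    return T[:3,3],T[:3,:3]@d
def onplane(c,u,v,z,T=None):
    o,d=ray(c,u,v,T); return o+d*(z-o[2])/d[2]
def cloud(c,T=None):
    T=c["world_from_camera"] if T is None else T
    f=210/np.tan(np.radians(float(c["vfov"])/2))
    v,u=np.mgrid[0:420,0:560]; r=c["range_z"]
    P=np.stack([(u-c["cx"])/f*r,-(v-c["cy"])/f*r,-r],-1)
    return P@T[:3,:3].T+T[:3,3]
def tri(a,b):
    (o1,d1),(o2,d2)=a,b
    s=np.linalg.lstsq(np.c_[d1,-d2],o2-o1,rcond=None)[0]
    p,q=o1+d1*s[0],o2+d2*s[1]; return (p+q)/2,np.linalg.norm(p-q)
E
python3 - <<'E'
from h import *
t=dict(np.load("top0.npz"));s=dict(np.load("side0.npz"))
P=cloud(t);h=cv2.cvtColor(t["image"],cv2.COLOR_RGB2HSV).astype(int);v,u=np.mgrid[0:420,0:560]
box=(u>295)&(u<375)&(v>205)&(v<330)
lid=box&(P[...,2]>.055)&(P[...,2]<.078)&(h[...,1]<90)&(h[...,2]>90)
n,l,st,ce=cv2.connectedComponentsWithStats(lid.astype(np.uint8));k=1+st[1:,4].argmax();lid=l==k
print("lid",st[k],np.median(P[lid],0))
Q=np.array([onplane(t,a,b,.065)[:2] for b,a in zip(*np.nonzero(lid))]).astype(np.float32)
r=cv2.minAreaRect(Q);print(r,cv2.boxPoints(r))
def red(c,b):
    g=cv2.cvtColor(c["image"],cv2.COLOR_RGB2HSV).astype(int);return b&((g[...,0]<8)|(g[...,0]>172))&(g[...,1]>150)&(g[...,2]>80)
m=red(t,box);print("red",m.sum(),u[m].mean(),v[m].mean())
R=P[m];print(np.percentile(R,[2,50,98],axis=0))
for z0,z1 in((.08,.12),):
    q=R[(R[:,2]>z0)&(R[:,2]<z1)][:,:2];print(len(q),q.mean(0),cv2.minAreaRect(q.astype(np.float32)))
def dark(c,b):
    m=b&(c["image"].max(-1)<45);n,l,st,ce=cv2.connectedComponentsWithStats(m.astype(np.uint8));k=1+st[1:,4].argmax();print("dark",st[k],ce[k]);return ce[k]
a=dark(t,(abs(u-330)<14)&(abs(v-316)<10));b=dark(s,(abs(u-192)<14)&(abs(v-258)<12))
print(tri(ray(t,*a),ray(s,*b)),onplane(t,*a,.06))
for x in (a,b):pass
sb=(u>180)&(u<245)&(v>235)&(v<285);m=red(s,sb);C=cloud(s)[m];print("side red",m.sum(),np.percentile(C,[2,50,98],axis=0))
cv2.imwrite("pics/crop.png",np.hstack([cv2.resize(t["image"][200:330,290:380,::-1],None,fx=4,fy=4),cv2.resize(s["image"][205:335,170:270,::-1],None,fx=4,fy=4)]))
E
```

```text
lid [ 311  218   50   93 3129] [ 0.47772891 -0.27161124  0.0655057 ]
((0.46001309156417847, -0.2753375172615051), (0.1920066773891449, 0.09801007807254791), 3.575338125228882) [[ 0.3611406  -0.23241471]
 [ 0.3672526  -0.33023405]
 [ 0.5588856  -0.3182603 ]
 [ 0.5527736  -0.22044098]]
red 129 355.0387596899225 293.0
[[ 0.3793915  -0.31839028  0.07491324]
 [ 0.40226019 -0.31033055  0.09310232]
 [ 0.42236729 -0.30571284  0.09733775]]
103 [ 0.39747892 -0.31061322] ((0.39656195044517517, -0.3117842376232147), (0.012258775532245636, 0.03529425710439682), 84.15640258789062)
dark [335 313   2   5   6] [335.66666667 315.        ]
dark [186 256  12   9  65] [192.01538462 260.55384615]
(array([ 0.35183669, -0.27662666,  0.06204326]), np.float64(0.002345438366345812)) [ 0.35277035 -0.27699065  0.06      ]
side red 326 [[ 0.37861153 -0.32238962  0.06987075]
 [ 0.39646481 -0.31913792  0.08178982]
 [ 0.41875488 -0.31111488  0.09638561]]
```

View pics/crop.png

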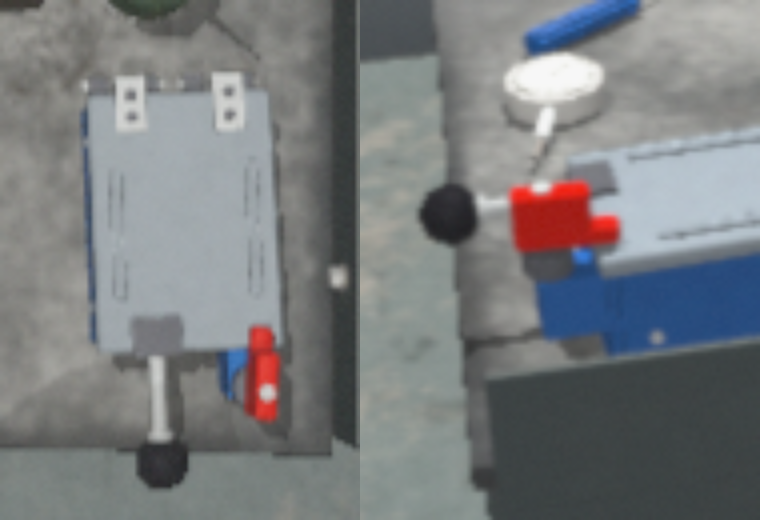

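Crop: nose points back over the lid, nearly aligned (about +0.15 rad); knob ≈ (0.350,-0.266), button axis ≈ (0.392,-0.312), case yaw ≈ 3.6°. I'll move above the button with the jaws across the nose, then look with the wrist camera.

Call:
jog_arm --pt "-1.4 -3.6 0 -10 120" --pt "-2.8 -7.2 0 -20 120" --pt "-4.3 -10.8 0 -30 120" --pt "-5.7 -14.4 0.3 -40 120" --pt "-7.1 -18 0.5 -50 120" --pt "-8.5 -21.6 0.7 -60 120" --pt "-10 -25.2 1 -70 120" --pt "-11.4 -28.8 1 -80 120" --pt "-11.4 -28.8 1 -90 120" --pt "-11.4 -28.8 1 -100 120" --pt "-11.4 -28.8 1 -110 120" --pt "-11.4 -28.8 1 -120 120" --force 40

```text
t: 1.6
eef_pos: [0.3919, -0.3128, 0.2208]
ee_rot: [-0.001, 0.918, 0.396, -0.0]
wrist_force: [0.3, 0.0, 0.5]
opening: 0.0451
```

Call:
jog_arm --pt "0 0 0 -10 120" --pt "0 0 0 -20 120" --pt "0 0 0 -30 120" --pt "0 0 0 -37 120" --pt "0 0 0 -37 120" --pt "0 0 0 -37 120"

```text
t: 2.35
eef_pos: [0.392, -0.313, 0.2211]
ee_rot: [-0.0, 0.747, 0.664, -0.0]
wrist_force: [0.6, 0.0, 0.0]
opening: 0.0453
```

```bash
cat >> h.py <<'E'
def pose(s):
    from scipy.spatial.transform import Rotation as R
    w,x,y,z=s["ee_rot"];T=np.eye(4);T[:3,:3]=R.from_quat([x,y,z,w]).as_matrix();T[:3,3]=s["eef_pos"];return T
def psi(s): X=pose(s)[:3,0]; return np.degrees(np.arctan2(X[1],X[0]))
def rel(s,p):  # world point -> tool cm
    T=pose(s); return (T[:3,:3].T@(np.array(p)-T[:3,3])*100).round(2)
def red(c):
    g=cv2.cvtColor(c["image"],cv2.COLOR_RGB2HSV).astype(int);return ((g[...,0]<8)|(g[...,0]>172))&(g[...,1]>150)&(g[...,2]>80)
E
python3 - <<'E'
from h import *
from workcell import *
s=state();c=camera("wrist");np.savez("w1.npz",**c)
print(s["t"],s["eef_pos"],psi(s),s["qpos"],s["opening"])
T=pose(s)@c["T_tool_cam"];P=cloud(c,T)
m=red(c);q=P[m];print(m.sum(),np.percentile(q,[2,50,98],axis=0))
g=q[(q[:,2]>.089)&(q[:,2]<.105)];print(len(g),g.mean(0),cv2.minAreaRect(g[:,:2].astype(np.float32)))
n=q[(q[:,2]>.065)&(q[:,2]<.08)];print("nose",n.mean(0),cv2.minAreaRect(n[:,:2].astype(np.float32)))
cv2.imwrite("pics/w1.png",c["image"][:,:,::-1])
E
```

```text
2.35 [ 0.39204412 -0.31302713  0.22109039] 83.27667524776118 [-6.73797030e-01  2.25341388e-01 -2.12357743e-01  1.13358937e+00
  4.22886187e-06 -5.56452932e-01] 0.04532342418504375
494 [[ 0.37781931 -0.31917716  0.07405308]
 [ 0.39577685 -0.3130434   0.09324247]
 [ 0.42167081 -0.307255    0.09508677]]
384 [ 0.39362697 -0.31312406  0.09338803] ((0.3942614793777466, -0.3132261335849762), (0.011584623716771603, 0.03315206617116928), 86.89774322509766)
nose [ 0.4097846  -0.3137616   0.07577195] ((0.40013962984085083, -0.3130205273628235), (0.010899495333433151, 0.0449792854487896), 85.46558380126953)
```

View pics/w1.png

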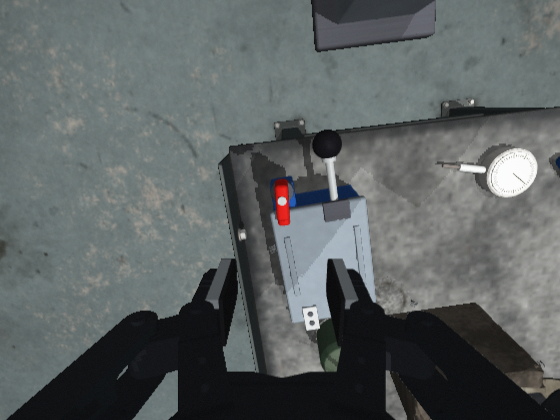

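Wrist view: red grip at (282,201), between the open fingers' line; knob at (327,144); a rim runs along the right edge at u≈225-240. I'll check the rim's height before descending.

Run:
```python
from h import *
t=dict(np.load("top0.npz"));P=cloud(t).reshape(-1,3)
for y in np.arange(-.42,-.32,.01):
    k=(abs(P[:,1]-y)<.005)&(abs(P[:,0]-.40)<.05);print(round(y,2),P[k,2].max().round(3))
w=dict(np.load("w1.npz"))
h=w["image"].max(-1)
from scipy.spatial.transform import Rotation as R
a=np.radians(83.28);X=np.array([np.cos(a),np.sin(a),0]);Z=np.array([0,0,-1.]);T=np.eye(4);T[:3,:3]=np.c_[X,np.cross(Z,X),Z];T[:3,3]=[.392,-.313,.2211];T=T@w["T_tool_cam"]
u0=w["image"][110:175,300:355].max(-1)<60
n,l,st,ce=cv2.connectedComponentsWithStats(u0.astype(np.uint8));k=1+st[1:,4].argmax();print(st[k]);print("knob",onplane(w,300+ce[k][0],110+ce[k][1],.06,T))
P=cloud(w,T);hs=cv2.cvtColor(w["image"],cv2.COLOR_RGB2HSV)
m=(P[...,2]>.06)&(P[...,2]<.07)&(hs[...,1]<90);m[:190]=0;m[255:]=0
q=P[m][:,:2].astype(np.float32);print("lid",len(q),cv2.boxPoints(cv2.minAreaRect(q)))
```

```text
Traceback (most recent call last):
ValueError: zero-size array to reduction operation maximum which has no identity
```

Run:
```python
from h import *
t=dict(np.load("top0.npz"));P=cloud(t).reshape(-1,3);P=P[P[:,2]>-.2]
for y in np.arange(-.39,-.32,.01):
    k=(abs(P[:,1]-y)<.006)&(abs(P[:,0]-.40)<.06);print(round(y,2),k.sum(),P[k,2].max().round(3) if k.any() else "")
w=dict(np.load("w1.npz"))
a=np.radians(83.28);X=np.array([np.cos(a),np.sin(a),0]);Z=np.array([0,0,-1.]);T=np.eye(4);T[:3,:3]=np.c_[X,np.cross(Z,X),Z];T[:3,3]=[.392,-.313,.2211];T=T@w["T_tool_cam"]
u0=w["image"][110:175,300:355].max(-1)<60
n,l,st,ce=cv2.connectedComponentsWithStats(u0.astype(np.uint8));k=1+st[1:,4].argmax();print(st[k]);print("knob",onplane(w,300+ce[k][0],110+ce[k][1],.06,T))
P=cloud(w,T);hs=cv2.cvtColor(w["image"],cv2.COLOR_RGB2HSV)
m=(P[...,2]>.06)&(P[...,2]<.07)&(hs[...,1]<90);m[:205]=0;m[255:]=0
q=P[m][:,:2].astype(np.float32);print("lid",len(q),cv2.boxPoints(cv2.minAreaRect(q)))
```

```text
-0.39 0 
-0.38 2 0.045
-0.37 455 0.05
-0.36 286 0.029
-0.35 248 0.005
-0.34 178 0.005
-0.33 63 0.066
-0.32 196 0.098
[  0  18  55  30 994]
knob [ 0.35017223 -0.26869367  0.06      ]
lid 4458 [[ 0.40301687 -0.3264075 ]
 [ 0.45926416 -0.33318233]
 [ 0.47201067 -0.22735572]
 [ 0.41576338 -0.22058088]]
```

Call:
jog_arm --pt "0 -0.1 4 -3 120" --pt "0 -0.1 8 -3 120" --pt "0 -0.1 11 -3 120" --pt "0 -0.1 13.5 -3 120" --pt "0 -0.1 15 -3 120" --pt "0 -0.1 15 -3 120" --pt "0 -0.1 15 -3 160" --pt "0 -0.1 15 -3 200" --pt "0 -0.1 15 -3 255" --pt "0 -0.1 15 -3 255" --pt "0 -0.1 15 -3 255" --pt "0 -0.1 15 -3 255" --force 30

```text
t: 3.9
eef_pos: [0.3919, -0.3128, 0.0722]
ee_rot: [0.001, 0.729, 0.684, 0.001]
wrist_force: [-0.2, 3.2, 6.2]
opening: 0.0115
```

Call:
jog_arm --pt "0 0 0 7 255" --pt "0 0 0 14 255" --pt "0 0 0 21 255" --pt "0 0 0 28 255" --pt "0 0 0 35 255" --pt "0 0 0 42 255" --pt "0 0 0 49 255" --pt "0 0 0 56 255" --pt "0 0 0 63 255" --pt "0 0 0 70 255" --pt "0 0 0 78 255" --pt "0 0 0 78 255"

```text
t: 5.4
eef_pos: [0.3922, -0.3125, 0.0723]
ee_rot: [-0.0, 0.997, 0.073, 0.001]
wrist_force: [2.0, 4.2, 5.7]
opening: 0.0116
```

Call:
jog_arm --pt "0 0 0 78 150" --pt "0 0 0 0 150" --pt "0 0 0 0 150" --pt "0 0 -3 0 150" --pt "0 0 -7 0 150" --pt "0 0 -11 -5 150" --pt "0 0 -15 -15 150" --pt "0 0 -17 -25 150" --pt "0 0 -17 -35 150" --pt "0 0 -17 -45 150" --pt "0 0 -17 -55 150" --pt "0 0 -17 -65 150"

```text
t: 6.9
eef_pos: [0.3911, -0.3131, 0.2413]
ee_rot: [0.0, 0.801, 0.598, -0.0]
wrist_force: [-0.4, 0.4, -0.6]
opening: 0.0351
```

My first row there carried a stray 78° spin entry (capped at about 10°), so I'm checking the button along with the lid and knob.

Run:
```python
from h import *
from workcell import *
s=state();c=camera("wrist")
print(s["eef_pos"],psi(s))
T=pose(s)@c["T_tool_cam"];P=cloud(c,T)
m=red(c);q=P[m];g=q[(q[:,2]>.087)&(q[:,2]<.105)];print("grip",g.mean(0),cv2.minAreaRect(g[:,:2].astype(np.float32)));n=q[q[:,2]<.08];print("nose",n.mean(0))
hs=cv2.cvtColor(c["image"],cv2.COLOR_RGB2HSV)
L=(P[...,2]>.058)&(P[...,2]<.072)&(hs[...,1]<90)
k=np.zeros_like(L)
for d in(0.45,0.46,.47,.48,.49,.50):
    z=L&(abs(P[...,0]-d)<.003);y=P[z][:,1];print(d,len(y),y.min().round(4) if len(y) else 0,y.max().round(4) if len(y) else 0)
z=(P[...,2]>.066)&(P[...,2]<.09)&(abs(P[...,0]-.35)<.03)&(abs(P[...,1]+.266)<.03);print("ball top",P[z].mean(0),P[z].max(0),P[z].min(0))
G=cv2.medianBlur(cv2.cvtColor(c["image"],cv2.COLOR_RGB2GRAY),5)
C=cv2.HoughCircles(G,cv2.HOUGH_GRADIENT,1,40,param1=100,param2=14,minRadius=9,maxRadius=20)
for u,v,r in (C[0] if C is not None else[]):
    p=onplane(c,u,v,.06,T)
    if np.hypot(p[0]-.35,p[1]+.266)<.04:print("circ",u,v,r,p)
cv2.imwrite("pics/w2.png",c["image"][:,:,::-1])
```

```text
[ 0.39106791 -0.31311037  0.24131799] 73.50913089608187
grip [ 0.39088655 -0.31597058  0.09291671] ((0.3919948637485504, -0.3156716823577881), (0.012226237915456295, 0.033531174063682556), 8.333072662353516)
nose [ 0.39396716 -0.33163702  0.06997327]
0.45 447 -0.3262 -0.2285
0.46 455 -0.3257 -0.2275
0.47 447 -0.3254 -0.2273
0.48 412 -0.3244 -0.2267
0.49 330 -0.3238 -0.2262
0.5 294 -0.323 -0.2257
ball top [ 0.35147528 -0.26556052  0.06989894] [ 0.36719539 -0.25351363  0.07399795] [ 0.3397289  -0.27713848  0.06602824]
circ 316.5 134.5 13.8 [ 0.35112422 -0.26513298  0.06      ]
```

View pics/w2.png

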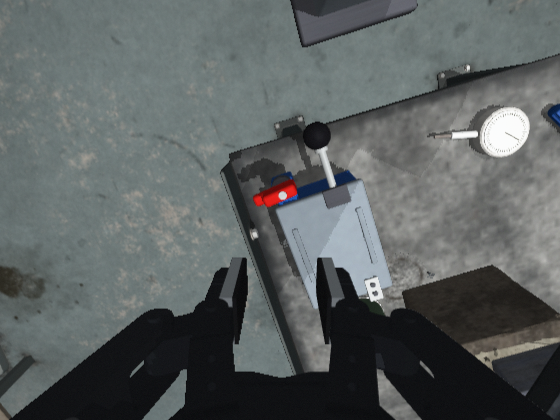

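Picture: the nose now points to the case's right (255,200), grip at (282,195), angle ≈1.49 rad and clear of the lid. Knob at (317,135) → (0.351,-0.265); case yaw 3.5°. Next I go over the knob and grasp it.

Call:
jog_arm --pt "1 -1.5 0 -7 105" --pt "2 -3 0 -14 105" --pt "3.4 -5.2 1 -20 105" --pt "3.4 -5.2 5 -20 105" --pt "3.4 -5.2 9 -20 105" --pt "3.4 -5.2 13 -20 105" --pt "3.4 -5.2 17 -20 105" --pt "3.4 -5.2 20 -20 105" --pt "3.4 -5.2 20 -20 105" --pt "3.4 -5.2 20 -20 105"

```text
t: 8.2
eef_pos: [0.3517, -0.2661, 0.0422]
ee_rot: [0.001, 0.687, 0.727, 0.0]
wrist_force: [0.5, -1.3, 0.1]
opening: 0.0502
```

Call:
jog_arm --pt "0 0 0 0 140" --pt "0 0 0 0 160" --pt "0 0 0 0 180" --pt "0 0 0 0 220" --pt "0 0 0 0 255" --pt "0 0 0 0 255" --pt "0 0 0 0 255" --pt "0 0 0 0 255" --force 30

```text
t: 9.2
eef_pos: [0.3518, -0.2653, 0.0422]
ee_rot: [0.001, 0.686, 0.728, 0.001]
wrist_force: [0.7, 3.4, 5.2]
opening: 0.026
```

Run:
```python
from h import *
from workcell import *
s=state();print(s["t"],s["eef_pos"],psi(s),s["opening"],s["wrist_force"],s["qpos"])
c=camera("side");i=c["image"][190:320,150:330,::-1];cv2.imwrite("pics/s1.png",cv2.resize(i,None,fx=4,fy=4))
# path: start shut
for th in np.radians([0,10,20,30,40,50,60,65,70,74.5]):
    x=-.2*np.cos(th)+.025*np.sin(th);z=.2*np.sin(th)+.025*np.cos(th);print(np.degrees(th).round(1),round((x+.2)*100,2),round((z-.025)*100,2))
```

```text
9.2 [ 0.3517663  -0.26527207  0.04223297] 93.37551053929444 0.026026823351018892 [0.72713113 3.38999559 5.22992302] [-0.64721373  0.29529908 -0.65000342  0.62431943  0.00149134 -0.70612628]
0.0 0.0 0.0
10.0 0.74 3.43
20.0 2.06 6.69
30.0 3.93 9.67
40.0 6.29 12.27
50.0 9.06 14.43
60.0 12.17 16.07
65.0 13.81 16.68
70.0 15.51 17.15
74.5 17.06 17.44
```

View pics/s1.png

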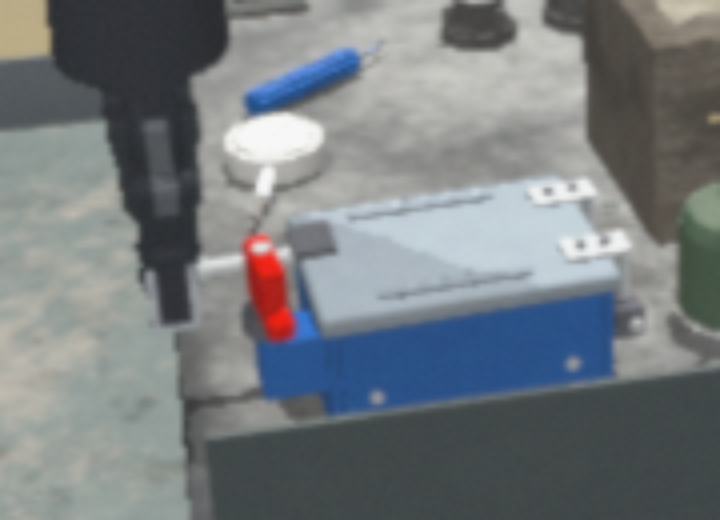

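The side crop shows the fingers over the knob (175,290), the stalk running to the lid, and the button turned aside. I'll now swing along the 202 mm arc, with tool y as the case's back direction.

Call:
jog_arm --pt "0 0.05 -0.4 0 255" --pt "0 0.16 -1.04 0 255" --pt "0 0.37 -2.08 0 255" --pt "0 0.64 -3.1 0 255" --pt "0 0.96 -4.1 0 255" --pt "0 1.33 -5.09 0 255" --pt "0 1.75 -6.06 0 255" --pt "0 2.22 -7.0 0 255" --pt "0 2.75 -7.92 0 255" --pt "0 3.31 -8.81 0 255" --pt "0 3.93 -9.67 0 255" --pt "0 3.93 -9.67 0 255" --force 35

```text
t: 10.75
eef_pos: [0.3906, -0.2629, 0.1387]
ee_rot: [-0.0, 0.686, 0.728, 0.0]
wrist_force: [-2.0, 3.4, -0.9]
opening: 0.0255
```

Run:
```python
from h import *
from workcell import *
s=state();print(s["t"],s["eef_pos"],psi(s),s["opening"],s["wrist_force"])
c=camera("side");cv2.imwrite("pics/s2.png",cv2.resize(c["image"][150:320,150:370,::-1],None,fx=3,fy=3))
t0=np.radians(30)
for th in np.radians([33,36,39,42,45,48,51,54,57,60,62,64,66,68,70,71,72,73,74.5]):
    f=lambda t:np.array([-.2*np.cos(t)+.025*np.sin(t),.2*np.sin(t)+.025*np.cos(t)])
    print(np.degrees(th).round(1),((f(th)-f(t0))*100).round(2),((f(th)-f(np.radians(60)))*100).round(2))
```

```text
10.75 [ 0.39061045 -0.26285059  0.13871039] 93.41442598859349 0.025475108788017346 [-2.04971019  3.42057297 -0.87643428]
33.0 [0.66 0.82] [-7.58 -5.58]
36.0 [1.36 1.61] [-6.88 -4.79]
39.0 [2.1  2.36] [-6.13 -4.04]
42.0 [2.88 3.08] [-5.36 -3.33]
45.0 [3.7  3.74] [-4.54 -2.66]
48.0 [4.55 4.37] [-3.69 -2.03]
51.0 [5.43 4.95] [-2.81 -1.45]
54.0 [6.34 5.48] [-1.9  -0.92]
57.0 [7.27 5.97] [-0.96 -0.44]
60.0 [8.24 6.41] [0. 0.]
62.0 [8.89 6.67] [0.65 0.26]
64.0 [9.55 6.91] [1.31 0.5 ]
66.0 [10.22  7.12] [1.98 0.72]
68.0 [10.9   7.32] [2.66 0.91]
70.0 [11.58  7.48] [3.34 1.08]
71.0 [11.92  7.56] [3.69 1.15]
72.0 [12.27  7.63] [4.03 1.22]
73.0 [12.61  7.69] [4.38 1.29]
74.5 [13.13  7.78] [4.9  1.37]
```

View pics/s2.png

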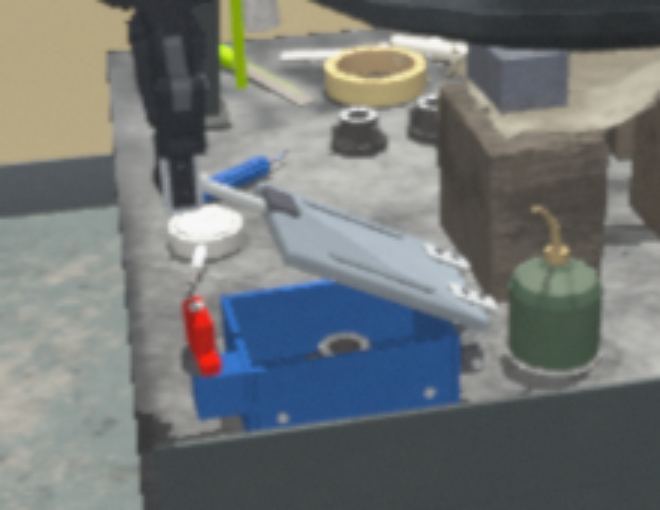

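The lid is at about 30°, its stalk still in the fingers at (185,185) in the crop, with the casting visible inside.

Call:
jog_arm --pt "0 0.3 -0.4 0 255" --pt "0 0.66 -0.82 0 255" --pt "0 1.36 -1.61 0 255" --pt "0 2.1 -2.36 0 255" --pt "0 2.88 -3.08 0 255" --pt "0 3.7 -3.74 0 255" --pt "0 4.55 -4.37 0 255" --pt "0 5.43 -4.95 0 255" --pt "0 6.34 -5.48 0 255" --pt "0 7.27 -5.97 0 255" --pt "0 8.24 -6.41 0 255" --pt "0 8.24 -6.41 0 255"

```text
t: 12.3
eef_pos: [0.4748, -0.2577, 0.2033]
ee_rot: [0.001, 0.686, 0.728, 0.001]
wrist_force: [-2.3, 5.0, -0.9]
opening: 0.026
```

Call:
jog_arm --pt "0 0.3 -0.13 0 255" --pt "0 0.65 -0.26 0 255" --pt "0 1.31 -0.5 0 255" --pt "0 1.98 -0.72 0 255" --pt "0 2.66 -0.91 0 255" --pt "0 3.34 -1.08 0 255" --pt "0 3.69 -1.15 0 255" --pt "0 4.03 -1.22 0 255" --pt "0 4.38 -1.29 0 255" --pt "0 4.64 -1.33 0 255" --pt "0 4.85 -1.36 0 255" --pt "0 4.85 -1.36 0 255"

```text
t: 13.8
eef_pos: [0.523, -0.2547, 0.2169]
ee_rot: [0.001, 0.686, 0.728, 0.002]
wrist_force: [-1.1, 5.2, 0.6]
opening: 0.0256
```

Run:
```python
from h import *
from workcell import *
s=state();print(s["t"],s["eef_pos"],psi(s),s["opening"],s["wrist_force"],s["joint_vel"].round(3))
c=camera("side");cv2.imwrite("pics/s3.png",cv2.resize(c["image"][150:320,150:370,::-1],None,fx=3,fy=3))
P=cloud(c);e=np.array([np.cos(.061),np.sin(.061)]);
# lid plane: grey points above the case
hs=cv2.cvtColor(c["image"],cv2.COLOR_RGB2HSV);H=np.array([.351,-.2653])+.2*e
xc=(P[...,:2]-H)@e;yc=(P[...,:2]-H)@np.array([-e[1],e[0]])
m=(abs(xc)<.09)&(abs(yc+.018)<.055)&(P[...,2]>.08)&(P[...,2]<.19)&(hs[...,1]<70)&(hs[...,2]>100)
q=np.c_[xc[m],yc[m],P[m][:,2]];print(len(q))
for z in np.arange(.08,.19,.015):
    k=abs(q[:,2]-z)<.0075;print(z.round(3),k.sum(),q[k].mean(0).round(4))
A=np.c_[q[:,2],q[:,1],np.ones(len(q))];print(np.linalg.lstsq(A,q[:,0],rcond=None)[0])
```

```text
13.8 [ 0.52301711 -0.25471868  0.21692707] 93.43451462516147 0.025627776961322242 [-1.13527855  5.15712445  0.64418233] [-0.002 -0.003 -0.004  0.001 -0.001 -0.001]
541
0.08 23 [ 0.0091 -0.0491  0.084 ]
0.095 59 [ 0.0098 -0.0486  0.0953]
0.11 57 [ 0.0025 -0.049   0.1105]
0.125 61 [ 0.0004 -0.0477  0.125 ]
0.14 62 [-0.0072 -0.0497  0.1398]
0.155 56 [-0.0116 -0.0538  0.1545]
0.17 89 [-0.0177 -0.0421  0.1718]
0.185 134 [-0.018  -0.0221  0.1805]
[-0.31488974 -0.02411065  0.03694384]
```

View pics/s3.png

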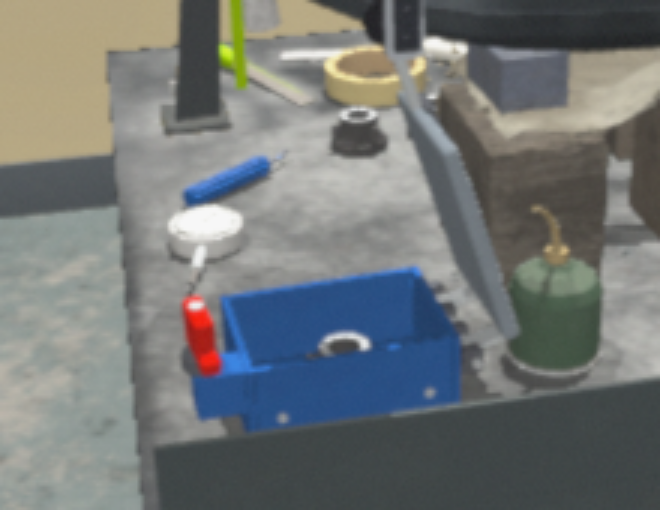

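The lid stands near balance (kinematics ≈ 74.7°), knob held at (405,30) in the crop; can, gauge and tool look unmoved. I'll let it settle and do a last check.

Call:
jog_arm --pt "0 0 0 0 255" --pt "0 0 0 0 255" --pt "0 0 0 0 255" --pt "0 0 0 0 255" --pt "0 0 0 0 255" --pt "0 0 0 0 255" --pt "0 0 0 0 255" --pt "0 0 0 0 255"

```text
t: 14.85
eef_pos: [0.5229, -0.2547, 0.2169]
ee_rot: [0.001, 0.686, 0.728, 0.002]
wrist_force: [-0.1, 5.0, 0.6]
opening: 0.0258
```

Run:
```python
from h import *
from workcell import *
s=state();print(s["t"],s["eef_pos"],s["opening"],s["wrist_force"])
c=camera("side");o=dict(np.load("side0.npz"))
a=c["image"].astype(int);b=o["image"].astype(int);d=abs(a-b).max(-1)
for n,(x0,x1,y0,y1) in dict(can=(322,350,240,272),gauge=(206,230,222,233),tool=(212,240,204,217)).items(): print(n,d[y0:y1,x0:x1].mean().round(1))
p=cloud(c);m=red(c)
m[:230]=0;m[290:]=0;m[:,:180]=0;m[:,245:]=0;q=p[m];print("button",np.percentile(q,[3,50,97],axis=0).round(3))
d2=abs(a-cv2.resize(cv2.imread("pics/s3.png"),(220,170),interpolation=cv2.INTER_AREA)[:,:,::-1] if 0 else a[...]).max()
```

```text
14.85 [ 0.52285112 -0.25473945  0.21690682] 0.025802904905526877 [-0.0502423   5.01063932  0.59509384]
can 4.7
gauge 4.3
tool 6.6
button [[ 0.385 -0.345  0.072]
 [ 0.392 -0.333  0.085]
 [ 0.398 -0.308  0.096]]
```

Force along the swing is about 0 N, which fits balance. The button is still sideways and the bystanders are unchanged, so I'm handing in.

```bash
python3 -c "
from workcell import *
print(job_done())"
```

```text
the job is handed in; nothing more can be done
None
```

The turnbutton is turned clear, and the lid is held by its knob at about its balance point. I handed the job in at 14.9 s of the 64 s allowed.

- **Turnbutton:** I gripped it and turned it clockwise to about 1.49 rad; it is clear of the lid from 1.15. The last side view showed its nose still pointing to the case's right. One row during the release carried a wrong spin value, which added up to 10° of turn before the fingers opened. The button stayed short of its 1.75 stop.
- **Lid angle:** The knob's travel along the arc gives about 1.30 rad (74–75°). A rough fit to the side camera's depth data gave about 72.5°, so the two differ by around 2°. I trusted the arc figure because the force along the swing had dropped to about 0 N.
- **Holding still:** The arm's pose did not change over the last second before hand-in, and the fingers stayed closed on the knob (26 mm opening). About 5 N of sideways force remained on the gripper. It was 3.4 N when the fingers first closed on the knob, so it is probably a slight misalignment.
- **Other objects:** The oil can, dial gauge and deburring tool showed no visible change from the first side picture.

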